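# Fill the condiment rack in sequence

## Robot

A 6-joint arm with a two-finger parallel gripper is mounted at the origin on a cart in front of the work surface, level with it; the furniture and walls round the work are solid. World frame = base frame: x ahead of the robot, y to its left, z up, the work surface at z = 0. Lengths are in m, angles in rad, forces in N, time in s.
With the tool pointing down it reaches from about 0.3 to 0.775 m from the base axis. Payload 14.6 kg.
Tool frame: the origin (TCP) lies midway between the tips of the shut fingers; the grasp point (between the pads) lies 19 mm behind it (tcp_to_grasp is the distance from the TCP to the grasp point, in m); z points along the fingers, y is the line along which they close (so a half turn about z gives the same grasp; the last joint's range is limited). The gripper opens to 94 mm and grips with 3 to 60 N. Pads are 16 mm wide; open, the fingers measure 119 mm over their backs; the gripper's body (75 mm by 177 mm) begins 78 mm behind the grasp point.
Start: joints at [-1.295, 0.3, 1.521, -0, 1.321, -0.067], TCP at [0.185, -0.518, 0.205] pointing down, gripper open.
Joint ranges: [-3.03, 3.03], [-0.79, 2.21], [0.23, 2.52], [-1.04, 4.18], [0, 3.07], [-2.55, 2.55]. Speed limits (rad/s): [2.22, 2.22, 2.57, 3.14, 3.14, 3.14].

## Interface

Orientations are given as [roll, pitch, yaw] about the fixed x, y, z axes, in that order (R = Rz(yaw) Ry(pitch) Rx(roll)).
In Python, from station import * gives the robot as it stands.
- The arm moves only by the tool send_rows, never from a script. Its argument "motion" is a list of rows, each a list of 3 entries, a list of its own where there are three numbers: the shift along the tool's x, y, z in units of 0.03 m (1.0 is 0.03 m), then the turn, a rotation vector about the tool's x, y, z in units of 0.12 rad (1.0 is 0.12 rad), then the opening, from -1 (shut) to 1 (fully open). In form: [[[x, y, z], [rx, ry, rz], grip], ...]. A call has 1 to 12 rows; each row shifts and turns the commanded pose from where the row before left it, along the tool's axes as they then stand; what a row does not reach is not made up. A row lasts 1/10 s, in which the tool goes at most 50 mm and 8.59 degrees, less where a joint would pass 70% of its speed; a pose out of reach is approached as far as the arm can. A call with a number of a shift or a turn outside -1 to 1 is refused whole. A call with a gripper value outside its range is refused whole. The fingers move at their own pace and stop on an object; "squeeze" is the grip in N (left out, the last holds). Time passes only in rows, so rows that do not move let the fingers close. It gives the time, the measured TCP pose, the force, the opening and the grip force at its end, in the units of the state.
- get_obs(): the state, without advancing time (a new reading comes with each control period).
- camera(name): name is "side" or "top"; returns a dict with "pixels" (480x640x3 uint8, red, green, blue), "depth" (480x640 float32, m along the optical axis (not along the pixel's ray), 0 where there is no reading), "fx", "fy", "cx", "cy" (pixels), "dist" ([k1, k2, p1, p2, k3] as OpenCV has them; the pictures are not rectified), "rvec" (rotation vector, rad) and "tvec" (3), from world to camera coordinates, as OpenCV has them. Camera axes: x right, y down, z forward; pixel columns grow to the right and rows downward; lengths in m; the calibration is good to about 2 mm. A picture is of the moment at which its call begins.
- hand_in(): hands the job in; it is judged then, once.
The state is a dict: "time_s": time; "qpos": joint angles; "joint_vel": joint speeds; "tau": joint torques, N m; "ee_pos": TCP position; "eef_rot": TCP orientation; "force": force on the tool from outside, world axes, zero at the start; "moment": the same for the moment, N m; "grip_width": finger opening in m; "grip_force": force on a finger pad.
Only numpy, scipy, OpenCV 4.12 (cv2) and the standard library are available. Lean on these libraries where they do the work, as an engineer would, in place of code of your own. Each camera call takes 0.05 s, during which the arm holds its last target. There are 200 camera calls.

## Task

The wooden condiment rack is filled in sequence from the end with the tall board, and its first pocket already holds a spice jar. Stand the narrow-necked glass bottle in the second (middle) pocket, and only once it stands there, stand the spice jar from the worktop in the third pocket. Set both down on the pocket floor, upright, without dropping them; leave the jar in the first pocket and everything else where it is.

Things in the scene. Friction and masses are not known exactly. Their poses are not given: they have to be found in the camera images.
- rack: Fixed light wooden rack, 92 x 272 x 38 mm, with 3 square open pockets in a row along its y: 76 x 76 mm inside, 30 mm deep, pitch 84 mm, walls 8 mm, floor 8 mm above the worktop. A round-topped board 12 mm thick, 151 mm high closes its -y end, beside pocket 1. Rows of 1, 2, 3 dark studs on its front (-x) face mark pockets 1, 2, 3. Origin: on the worktop under the middle pocket's centre; z up.
- pocket1 (a point): Centre of the floor of pocket 1 (next to the tall end board, one stud); axes as the rack's. It already holds a spice jar.
- pocket2 (a point): Centre of the floor of pocket 2 (the middle one, two studs); axes as the rack's.
- pocket3 (a point): Centre of the floor of pocket 3 (at the low end, farthest from the tall board, three studs); axes as the rack's.
- bottle: Narrow-necked amber glass bottle with a small label, standing, about 52 mm in diameter over its straight lower body (the shoulder begins about 70 mm up) and 121 mm high, about 0.28 kg. Origin: centre of its foot; z up its axis.
- jar_next: Spice jar with a red cap, standing alone on the worktop: glass body 42 mm in diameter, cap 45 mm from 85 mm up, 106 mm high, about 0.11 kg. Origin: centre of its foot; z up its axis.
- jar_first: Spice jar with a red cap, 45 mm in diameter and 106 mm high, standing in pocket 1; it stays there. Origin: centre of its foot; z up.
- tumbler: Teal glass tumbler, 66 mm in diameter and 85 mm high, standing on the worktop near the bottle and the jar; a bystander. Origin: centre of its foot; z up.
- mug: White mug with dots, 78 mm in diameter, 93 mm high, on the worktop; a bystander. Origin: centre of its foot.
- bowl: White bowl, 125 mm in diameter, 61 mm high, on the worktop; a bystander. Origin: centre of its foot.
Things that resemble listed ones, but are neither listed nor needed, are in the scene too. Leave any blue look-alike of the bottle alone.

How it is judged:
On the way, in this order (a step that is already met when the one before it is completed fails the run):
1. the bottle stands in the second pocket, released, with the worktop's spice jar not yet in the rack (horizontal distance between bottle and pocket2 below 0.024 m and z of bottle in the frame of pocket2 between -0.006 and 0.006 m and angle between bottle's own z axis and vertical below 0.12 rad and contact force between bottle and the fingers below 0.1 N and linear speed of bottle below 0.03 m/s and horizontal distance between jar_next and pocket3 above 0.05 m), for 0.2 s.
2. the worktop's spice jar stands in the third pocket, released (horizontal distance between jar_next and pocket3 below 0.024 m and z of jar_next in the frame of pocket3 between -0.006 and 0.006 m and angle between jar_next's own z axis and vertical below 0.12 rad and contact force between jar_next and the fingers below 0.1 N and linear speed of jar_next below 0.03 m/s), for 0.2 s.
At the end, for the whole second after the job is handed in: The first spice jar stands in pocket 1, the bottle in pocket 2 and the other spice jar in pocket 3: each foot within 24 mm of the pocket's centre and 6 mm of its floor, upright within 0.12 rad, released and at rest (all of step 2 and horizontal distance between bottle and pocket2 below 0.024 m and z of bottle in the frame of pocket2 between -0.006 and 0.006 m and angle between each of bottle, jar_first's own z axis and vertical below 0.12 rad and contact force between each of bottle, jar_first and the fingers below 0.1 N and linear speed of each of bottle, jar_first below 0.03 m/s and horizontal distance between jar_first and pocket1 below 0.024 m and z of jar_first in the frame of pocket1 between -0.006 and 0.006 m); the robot touches nothing.
It fails at once if the bottle is dropped (falls free of the fingers faster than 0.6 m/s) (linear speed of bottle above 0.6 m/s and contact force between bottle and the fingers below 0.1 N).
It fails at once if the spice jar from the worktop is dropped (falls free of the fingers faster than 0.6 m/s) (linear speed of jar_next above 0.6 m/s and contact force between jar_next and the fingers below 0.1 N).
It fails at once if the tumbler, the mug or the bowl is moved by more than 40 mm (distance of any of tumbler, mug, bowl from where it was at the start of the episode above 0.04 m).
It fails at once if the first spice jar leaves its pocket (z of jar_first in the frame of pocket1 above 0.03 m).
It also fails if it takes over 61 s, if anything falls off the work surface, if the arm or the gripper's body presses on something with over 40 N, if the wrist force passes 120 N, or if a joint passes its speed limit or range.

## Working session

There is one attempt and no reset: what is moved stays moved. The work goes in short steps, Python scripts to look and compute and a tool call to move; the robot and the scene stay as the last step left them, time stands still between calls to the robot, and variables do not carry over. Pictures are saved under pics/ and viewed, at most 10 in all, crops included, and the job is handed in when it is done.

Besides the shell and the picture viewer there is one more tool, called after "Call:" in YAML: its name, and indented under it one key for each argument. send_rows: Moves the arm, as the interface text tells. Its arguments: {"type":"object","properties":{"motion":{"type":"array"},"squeeze":{"type":"number"}},"required":["motion"]}

```bash
mkdir -p pics
python3 - <<'E'
from station import *
import cv2,numpy as np
for n in("top","side"):
    c=camera(n); cv2.imwrite(f"pics/{n}0.png",c["pixels"][:,:,::-1]); np.savez(f"{n}0.npz",**c)
    R,_=cv2.Rodrigues(np.array(c["rvec"],float)); print(n,(-R.T@np.array(c["tvec"]).ravel()).round(3),R.round(2).tolist(),c["fx"],c["dist"])
print(get_obs())
E
```

```text
top [0.464 0.017 1.169] [[0.02, -1.0, 0.01], [-1.0, -0.02, -0.06], [0.06, -0.01, -1.0]] 476.90229093157734 [-0.12872538  0.          0.          0.          0.        ]
side [0.482 1.037 0.68 ] [[-1.0, -0.06, 0.0], [-0.03, 0.52, -0.85], [0.05, -0.85, -0.52]] 480.01439629462544 [-0.03921932  0.          0.          0.          0.        ]
{'time_s': 0.1, 'qpos': array([-1.29462311e+00,  3.00395381e-01,  1.52150116e+00, -3.50124425e-05,
        1.32068684e+00, -6.66200182e-02]), 'joint_vel': array([ 0.00316654, -0.00286008, -0.0027616 , -0.00062159,  0.00079544,
       -0.00105201]), 'tau': array([ 5.12669612e-04, -5.32643187e+01, -3.53284550e+01,  7.08756829e-02,
        2.34775501e-02, -4.04637638e-05]), 'ee_pos': array([ 0.18478212, -0.51779116,  0.20496167]), 'eef_rot': array([-3.14060186e+00, -3.21144555e-05,  3.42801900e-01]), 'force': array([0.65865419, 1.1159751 , 0.12715763]), 'moment': array([ 0.03502017, -0.0021545 ,  0.01459527]), 'grip_force': 0.0, 'grip_width': 0.0938948808699147}
```

View pics/top0.png

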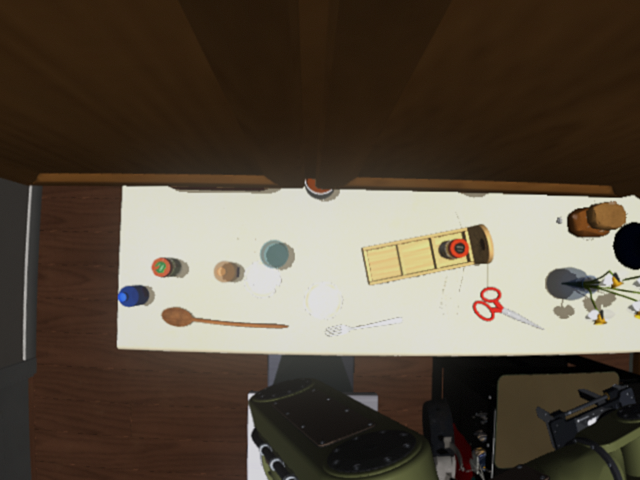

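View pics/side0.png

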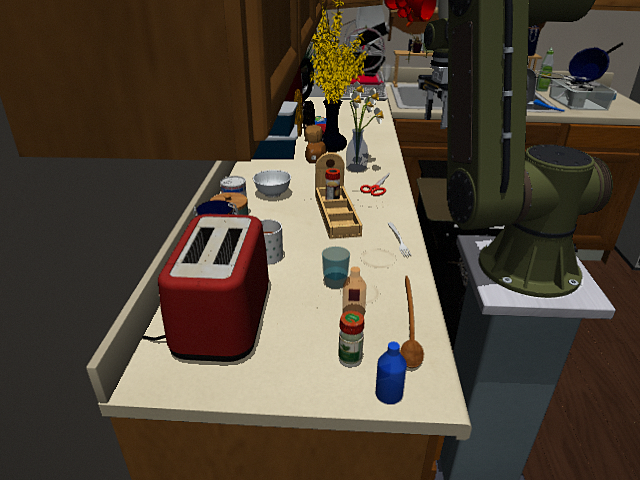

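The top view shows the red-capped jar at about (163,267), the bottle at (228,271) and the tumbler at (276,254). The rack runs from (363,265) to (490,245), with pocket 1 on the right. The side view shows the same row, with the blue look-alike at (391,375). It also shows the toaster, mug, bowl and overhead cabinet at the back. Next I'll measure.

```bash
cat > h.py <<'E'
import cv2,numpy as np
def cam(c):
    K=np.array([[c["fx"],0,c["cx"]],[0,c["fy"],c["cy"]],[0,0,1]],float)
    R,_=cv2.Rodrigues(np.array(c["rvec"],float)); return K,np.array(c["dist"],float),R,np.array(c["tvec"],float).ravel()
def rays(c,uv):
    K,d,R,t=cam(c); n=cv2.undistortPoints(np.array(uv,float).reshape(-1,1,2),K,d)[:,0]
    return -R.T@t, np.c_[n,np.ones(len(n))]@R
def onplane(c,uv,z):
    o,r=rays(c,uv); return o+r*((z-o[2])/r[:,2])[:,None]
def cloud(c):
    v,u=np.mgrid[0:480,0:640]; o,r=rays(c,np.c_[u.ravel(),v.ravel()])
    return (o+r*c["depth"].reshape(-1,1)).reshape(480,640,3)
E
python3 - <<'E'
from h import *
T=dict(np.load("top0.npz")); S=dict(np.load("side0.npz"))
P=cloud(T); Q=cloud(S); ok=T["depth"]>0
def blob(m,lab,C):
    n,l,s,_=cv2.connectedComponentsWithStats(m.astype(np.uint8))
    for i in range(1,n):
        if s[i,4]>25:
            p=C[l==i]; print(lab,s[i].tolist(),"min",p.min(0).round(3),"max",p.max(0).round(3),"med",np.median(p,0).round(3))
on=ok&(P[...,0]>.2)&(P[...,0]<.85)&(P[...,1]>-.5)&(P[...,1]<.6)&(P[...,2]<.5)
blob(on&(P[...,2]>.06),"top>60",P)
on=(S["depth"]>0)&(Q[...,0]>.2)&(Q[...,0]<.9)&(Q[...,1]>-.5)&(Q[...,1]<.6)&(Q[...,2]<.4)
blob(on&(Q[...,2]>.02),"side>20",Q)
# rack top
hsv=cv2.cvtColor(T["pixels"],cv2.COLOR_RGB2HSV)
m=((hsv[...,0]>10)&(hsv[...,0]<30)&(hsv[...,1]>75)&(hsv[...,2]>60)).astype(np.uint8)
m[:215]=0;m[300:]=0;m[:,:350]=0;m[:,505:]=0
h=ok&(P[...,2]>.028)&(P[...,2]<.048); h[:,:350]=0;h[:,505:]=0
for nm,k in(("col",m),("depth",h.astype(np.uint8))):
    v,u=np.nonzero(k); w=onplane(T,np.c_[u,v],.038)[:,:2].astype(np.float32)
    r=cv2.minAreaRect(w); print(nm,len(u),r,cv2.boxPoints(r).round(3).tolist())
# cabinet heights
C=Q.reshape(-1,3); C=C[(S["depth"].ravel()>0)&(C[:,2]>.3)&(C[:,1]>-.5)&(C[:,1]<.7)&(C[:,0]>.2)]; print("cab",np.percentile(C,[1,5,50],axis=0).round(3))
big=cv2.resize(T["pixels"][210:320,110:510,::-1],(800,220),interpolation=cv2.INTER_CUBIC)
sb=cv2.resize(S["pixels"][150:410,230:430,::-1],(461,600),interpolation=cv2.INTER_CUBIC)[:380]
o=np.zeros((600,800,3),np.uint8);o[:220]=big;o[220:,:461]=sb;cv2.imwrite("pics/z.png",o)
E
```

```text
top>60 [153, 174, 239, 23, 539] min [ 0.574 -0.1    0.06 ] max [0.663 0.299 0.5  ] med [0.575 0.025 0.49 ]
top>60 [32, 184, 48, 2, 73] min [0.574 0.357 0.486] max [0.576 0.431 0.5  ] med [0.575 0.395 0.494]
top>60 [82, 184, 40, 2, 65] min [0.574 0.292 0.486] max [0.576 0.354 0.5  ] med [0.575 0.326 0.493]
top>60 [123, 185, 29, 2, 53] min [0.574 0.245 0.485] max [0.575 0.289 0.5  ] med [0.574 0.267 0.493]
top>60 [393, 190, 99, 3, 132] min [ 0.574 -0.249  0.488] max [ 0.576 -0.103  0.5  ] med [ 0.575 -0.173  0.494]
top>60 [494, 193, 82, 3, 111] min [ 0.574 -0.382  0.486] max [ 0.576 -0.253  0.5  ] med [ 0.575 -0.316  0.494]
top>60 [579, 196, 44, 2, 60] min [ 0.574 -0.46   0.487] max [ 0.575 -0.386  0.5  ] med [ 0.575 -0.42   0.495]
top>60 [471, 224, 23, 40, 688] min [ 0.476 -0.394  0.06 ] max [ 0.564 -0.364  0.155] med [ 0.519 -0.376  0.119]
top>60 [443, 239, 26, 19, 393] min [ 0.488 -0.343  0.06 ] max [ 0.53 -0.3   0.12] med [ 0.509 -0.315  0.113]
top>60 [260, 240, 29, 29, 145] min [0.456 0.063 0.06 ] max [0.52  0.127 0.089] med [0.495 0.105 0.082]
top>60 [152, 257, 25, 21, 406] min [
[... 3788 characters left out ...]
 0.069] med [0.9   0.595 0.047]
col 4275 ((0.49738577008247375, -0.27349239587783813), (0.0931030735373497, 0.3172261416912079), 11.241333961486816) [[0.42100000381469727, -0.12700000405311584], [0.4830000102519989, -0.43799999356269836], [0.5740000009536743, -0.41999998688697815], [0.5120000243186951, -0.10899999737739563]]
depth 1315 ((0.49223193526268005, -0.24997754395008087), (0.09057921171188354, 0.2670241594314575), 12.041396141052246) [[0.41999998688697815, -0.1289999932050705], [0.47600001096725464, -0.38999998569488525], [0.5640000104904175, -0.3709999918937683], [0.5090000033378601, -0.10999999940395355]]
cab [[ 0.207 -0.422  0.305]
 [ 0.227 -0.013  0.327]
 [ 0.728  0.479  0.526]]
```

View pics/z.png

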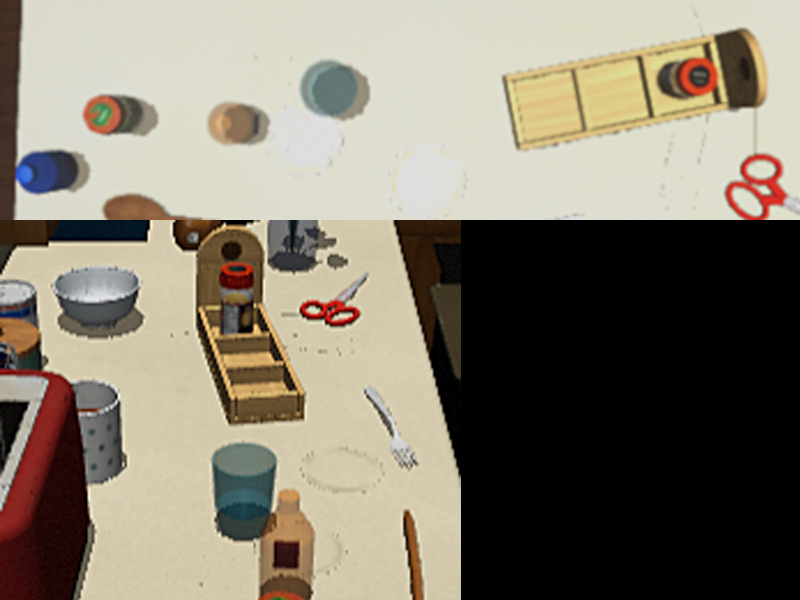

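The measurements in world coordinates:

| Thing | Position |
|---|---|
| Bottle | (.448, .208) |
| Worktop jar | (.453, .347) |
| Rack yaw | about 0.21 rad |
| Pocket 2 | (.492, -.247) |
| Pocket 3 | (.474, -.165) |

At tool yaw 1.78 the tool axes line up with the rack's, so I'll turn to that first.

Call:
send_rows:
  motion:
    - [[0, 0, -0.5], [0, 0, -1], 1]
    - [[0, 0, -0.5], [0, 0, -1], 1]
    - [[0, 0, 0], [0, 0, -1], 1]
    - [[0, 0, 0], [0, 0, -1], 1]
    - [[0, 0, 0], [0, 0, -1], 1]
    - [[0, 0, 0], [0, 0, -1], 1]
    - [[0, 0, 0], [0, 0, -1], 1]
    - [[0, 0, 0], [0, 0, -1], 1]
    - [[0, 0, 0], [0, 0, -1], 1]
    - [[0, 0, 0], [0, 0, -1], 1]
    - [[0, 0, 0], [0, 0, -1], 1]
    - [[0, 0, 0], [0, 0, -1], 1]
  squeeze: 25

```text
time_s: 1.3
ee_pos: [0.1848, -0.5178, 0.2351]
eef_rot: [-3.142, -0.001, 1.788]
force: [0.1, 1.0, 0.8]
grip_width: 0.0939
grip_force: 0.0
```

Call:
send_rows:
  motion:
    - [[0.9, 0.5, 0], [0, 0, 0], 1]
    - [[0.9, 0.5, 0], [0, 0, 0], 1]
    - [[0.9, 0.5, 0], [0, 0, 0], 1]
    - [[0.9, 0.5, 0], [0, 0, 0], 1]
    - [[0.9, 0.5, 0], [0, 0, 0], 1]
    - [[0.9, 0.5, 0], [0, 0, 0], 1]
    - [[0.9, 0.5, 0], [0, 0, 0], 1]
    - [[0.9, 0.5, 0], [0, 0, 0], 1]
    - [[0.9, 0.5, 0], [0, 0, 0], 1]
    - [[0.9, 0.5, 0], [0, 0, 0], 1]
    - [[0.9, 0.5, 0], [0, 0, 0], 1]
    - [[0.9, 0.5, 0], [0, 0, 0], 1]

```text
time_s: 2.5
ee_pos: [0.2927, -0.1621, 0.2353]
eef_rot: [-3.142, -0.0, 1.783]
force: [1.4, 0.4, -0.2]
grip_width: 0.0943
grip_force: 0.0
```

Call:
send_rows:
  motion:
    - [[0.92, 0.63, 0], [0, 0, 0], 1]
    - [[0.92, 0.63, 0], [0, 0, 0], 1]
    - [[0.92, 0.63, 0], [0, 0, 0], 1]
    - [[0.92, 0.63, 0], [0, 0, 0], 1]
    - [[0.92, 0.63, 0], [0, 0, 0], 1]
    - [[0.92, 0.63, 0], [0, 0, 0], 1]
    - [[0.92, 0.63, 0], [0, 0, 0], 1]
    - [[0.92, 0.63, 0], [0, 0, 0], 1]
    - [[0.92, 0.63, 0], [0, 0, 0], 1]
    - [[0.92, 0.63, 0], [0, 0, 0], 1]
    - [[0.92, 0.63, 0], [0, 0, 0], 1]
    - [[0, 0, 0], [0, 0, 0], 1]

```text
time_s: 3.7
ee_pos: [0.4324, 0.1796, 0.2347]
eef_rot: [-3.14, -0.0, 1.785]
force: [-0.9, -0.0, -0.1]
grip_width: 0.0939
grip_force: 0.0
```

Call:
send_rows:
  motion:
    - [[0.81, 0.71, 0], [0, 0, 0], 1]
    - [[0, 0, 0.8], [0, 0, 0], 1]
    - [[0, 0, 0.8], [0, 0, 0], 1]
    - [[0, 0, 0.8], [0, 0, 0], 1]
    - [[0, 0, 0], [0, 0, 0], 1]

```text
time_s: 4.2
ee_pos: [0.4463, 0.2044, 0.1608]
eef_rot: [-3.136, 0.001, 1.783]
force: [0.7, 0.2, 0.4]
grip_width: 0.0942
grip_force: 0.0
```

Run:
```python
from station import *
import cv2
o=get_obs();print(o["ee_pos"],o["eef_rot"])
c=camera("side")["pixels"][120:400,270:480,::-1]; cv2.imwrite("pics/s1.png",cv2.resize(c,None,fx=2,fy=2))
```

```text
[0.4462731  0.20437831 0.16082855] [-3.13638340e+00  8.27392009e-04  1.78252993e+00]
```

View pics/s1.png

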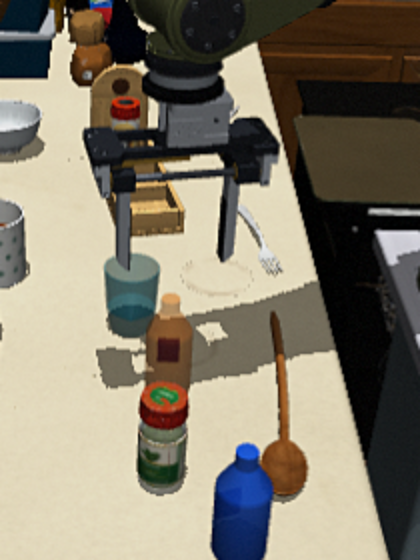

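The open fingertips, at (122,265) and (226,260), straddle the bottle's neck at (170,300). They are clear of the tumbler, so I'll descend and grip.

Call:
send_rows:
  motion:
    - [[0.1, 0.09, 0.6], [0, 0, 0], 1]
    - [[0, 0, 0.6], [0, 0, 0], 1]
    - [[0, 0, 0.6], [0, 0, 0], 1]
    - [[0, 0, 0.6], [0, 0, 0], 1]
    - [[0, 0, 0.6], [0, 0, 0], 1]
    - [[0, 0, 0.6], [0, 0, 0], 1]
    - [[0, 0, 0.5], [0, 0, 0], 1]
    - [[0, 0, 0], [0, 0, 0], 1]
    - [[0, 0, 0], [0, 0, 0], 1]

```text
time_s: 5.15
ee_pos: [0.4504, 0.209, 0.0418]
eef_rot: [3.14, -0.0, 1.783]
force: [-0.0, -0.2, -0.0]
grip_width: 0.0939
grip_force: 0.0
```

Call:
send_rows:
  motion:
    - [[0, 0, 0], [0, 0, 0], 0.3]
    - [[0, 0, 0], [0, 0, 0], 0.2]
    - [[0, 0, 0], [0, 0, 0], 0]
    - [[0, 0, 0], [0, 0, 0], -0.2]
    - [[0, 0, 0], [0, 0, 0], -0.5]
    - [[0, 0, 0], [0, 0, 0], -1]
    - [[0, 0, 0], [0, 0, 0], -1]
    - [[0, 0, 0], [0, 0, 0], -1]
  squeeze: 25

```text
time_s: 5.95
ee_pos: [0.4496, 0.2089, 0.0405]
eef_rot: [-3.141, -0.0, 1.783]
force: [-2.4, -0.1, 1.5]
grip_width: 0.0499
grip_force: 24.7
```

Call:
send_rows:
  motion:
    - [[0, 0, -0.2], [0, 0, 0], -1]
    - [[0, 0, -0.4], [0, 0, 0], -1]
    - [[0, 0, -0.6], [0, 0, 0], -1]
    - [[0, 0, -0.8], [0, 0, 0], -1]
    - [[0, 0, -1], [0, 0, 0], -1]
    - [[0, 0, -1], [0, 0, 0], -1]
    - [[0, 0, -1], [0, 0, 0], -1]
    - [[0, 0, -0.6], [0, 0, 0], -1]
    - [[0, 0, -0.4], [0, 0, 0], -1]
    - [[0, 0, 0], [0, 0, 0], -1]

```text
time_s: 6.95
ee_pos: [0.4501, 0.2091, 0.222]
eef_rot: [3.139, -0.0, 1.783]
force: [0.0, 0.4, -4.2]
grip_width: 0.0496
grip_force: 24.6
```

Call:
send_rows:
  motion:
    - [[-0.3, 0, 0], [0, 0, 0], -1]
    - [[-0.6, -0.1, 0], [0, 0, 0], -1]
    - [[-0.8, -0.1, 0], [0, 0, 0], -1]
    - [[-0.8, -0.1, 0], [0, 0, 0], -1]
    - [[-0.8, -0.1, 0], [0, 0, 0], -1]
    - [[-0.8, -0.1, 0], [0, 0, 0], -1]
    - [[-0.8, -0.1, 0], [0, 0, 0], -1]
    - [[-0.8, -0.1, 0], [0, 0, 0], -1]
    - [[-0.8, -0.1, 0], [0, 0, 0], -1]
    - [[-0.8, -0.1, 0], [0, 0, 0], -1]
    - [[-0.8, -0.1, 0], [0, 0, 0], -1]
    - [[-0.8, -0.1, 0], [0, 0, 0], -1]

```text
time_s: 8.15
ee_pos: [0.473, -0.0605, 0.2192]
eef_rot: [-3.14, -0.001, 1.783]
force: [1.2, -0.7, -3.9]
grip_width: 0.0499
grip_force: 24.6
```

Call:
send_rows:
  motion:
    - [[-0.8, -0.1, 0], [0, 0, 0], -1]
    - [[-0.8, -0.1, 0], [0, 0, 0], -1]
    - [[-0.8, -0.1, 0], [0, 0, 0], -1]
    - [[-0.8, -0.1, 0], [0, 0, 0], -1]
    - [[-0.8, -0.1, 0], [0, 0, 0], -1]
    - [[-0.8, -0.1, 0], [0, 0, 0], -1]
    - [[-0.8, -0.1, 0], [0, 0, 0], -1]
    - [[-0.4, 0, 0], [0, 0, 0], -1]
    - [[-0.2, 0, 0], [0, 0, 0], -1]
    - [[0, 0, 0], [0, 0, 0], -1]
    - [[0, 0, 0], [0, 0, 0], -1]

```text
time_s: 9.25
ee_pos: [0.4922, -0.2446, 0.2202]
eef_rot: [-3.141, -0.0, 1.783]
force: [0.6, 1.3, -4.1]
grip_width: 0.0495
grip_force: 24.6
```

Run:
```python
from station import *
from h import *
o=get_obs();print(o["ee_pos"],o["eef_rot"],o["grip_width"],o["grip_force"],o["force"])
S=camera("side")
c=S["pixels"][60:260,250:450,::-1].copy(); big=cv2.resize(c,None,fx=3,fy=3)
K,d,R,t=cam(S)
for p in([.4917,-.2467,.038],[.474,-.1645,.038],[.4917,-.2467,.008]):
    u=cv2.projectPoints(np.array([p]),R,t,K,d)[0].ravel(); print(u); cv2.drawMarker(big,(int((u[0]-250)*3),int((u[1]-60)*3)),(255,0,255),0,12)
cv2.imwrite("pics/s2.png",big)
```

```text
[ 0.49222919 -0.2445918   0.22023725] [-3.14133033e+00 -4.68318393e-04  1.78331907e+00] 0.04954133520067528 24.574447261384194 [ 0.59292396  1.30304164 -4.11687959]
[337.31522874 203.59684267]
[342.96910713 216.80680462]
[337.04699654 212.53323955]
```

View pics/s2.png

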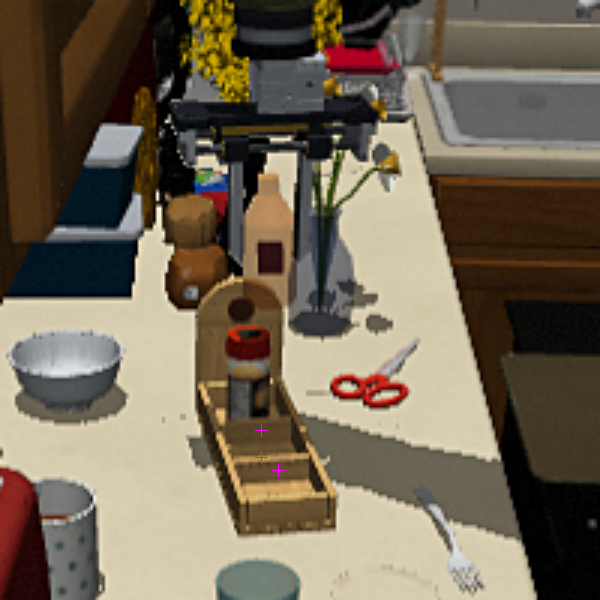

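The bottle hangs upright over the rack, at (268,240) in the crop. I'll check the rack pose against its dividers before lowering.

Run:
```python
from h import *
T=dict(np.load("top0.npz"));P=cloud(T);S=dict(np.load("side0.npz"));Q=cloud(S)
a=.2105;ex=np.array([np.cos(a),np.sin(a)]);ey=np.array([-np.sin(a),np.cos(a)]);o=np.array([.4917,-.2467])
for n,C,D in(("top",P,T),("side",Q,S)):
    p=C[(D["depth"]>0)&(C[...,2]>.030)&(C[...,2]<.046)]; r=np.c_[(p[:,:2]-o)@ex,(p[:,:2]-o)@ey]
    r=r[(abs(r[:,0])<.08)&(abs(r[:,1])<.16)]
    q=r[abs(r[:,0])<.03]; h,e=np.histogram(q[:,1],np.arange(-.16,.161,.004)); print(n,[(round(x*1e3),int(k)) for x,k in zip(e,h) if k])
    h,e=np.histogram(r[:,0],np.arange(-.06,.061,.004)); print([(round(x*1e3),int(k)) for x,k in zip(e,h) if k])
    for lo,hi in((-.12,-.04),(-.04,.04),(.04,.12)):
        s=r[(r[:,1]>lo)&(r[:,1]<hi)]; print(lo,np.percentile(s[:,0],[2,98]).round(4))
```

```text
top [(-136, 22), (-132, 44), (-128, 40), (-124, 19), (-76, 4), (-72, 2), (-68, 4), (-64, 8), (-60, 13), (-56, 3), (-48, 36), (-44, 37), (-40, 15), (32, 3), (36, 33), (40, 45), (44, 3), (120, 34), (124, 41), (128, 17)]
[(-48, 48), (-44, 183), (-40, 152), (-36, 24), (-32, 24), (-28, 30), (-24, 23), (-20, 32), (-16, 28), (-12, 29), (-8, 29), (-4, 24), (0, 27), (4, 28), (8, 25), (12, 31), (16, 30), (20, 31), (24, 29), (28, 28), (32, 26), (36, 139), (40, 177), (44, 50)]
-0.12 [-0.0449  0.0446]
-0.04 [-0.0446  0.0446]
0.04 [-0.0444  0.0447]
side [(-136, 1), (-132, 4), (-128, 7), (-124, 6), (-120, 3), (-116, 2), (-80, 2), (-76, 2), (-72, 3), (-68, 7), (-64, 6), (-60, 13), (-56, 24), (-52, 14), (-48, 2), (-44, 4), (-40, 11), (-36, 7), (-32, 4), (40, 5), (44, 11), (48, 8), (52, 4), (124, 5), (128, 21), (132, 34), (136, 3)]
[(-48, 2), (-44, 50), (-40, 71), (-36, 28), (-32, 8), (-28, 10), (-24, 9), (-20, 13), (-16, 10), (-12, 15), (-8, 12), (-4, 13), (0, 15), (4, 12), (8, 10), (12, 18), (16, 18), (20, 27), (24, 21), (28, 15), (32, 10), (36, 13), (40, 54), (44, 71), (48, 10)]
-0.12 [-0.0432  0.0474]
-0.04 [-0.0424  0.048 ]
0.04 [-0.0424  0.0482]
```

Call:
send_rows:
  motion:
    - [[-0.06, 0, 0.4], [0, 0, 0], -1]
    - [[0, 0, 0.8], [0, 0, 0], -1]
    - [[0, 0, 0.8], [0, 0, 0], -1]
    - [[0, 0, 0.8], [0, 0, 0], -1]
    - [[0, 0, 0.8], [0, 0, 0], -1]
    - [[0, 0, 0.6], [0, 0, 0], -1]
    - [[0, 0, 0.4], [0, 0, 0], -1]
    - [[0, 0, 0.4], [0, 0, 0], -1]
    - [[0, 0, 0.3], [0, 0, 0], -1]
    - [[0, 0, 0.2], [0, 0, 0], -1]
    - [[0, 0, 0], [0, 0, 0], -1]
    - [[0, 0, 0], [0, 0, 0], -1]

```text
time_s: 10.5
ee_pos: [0.4929, -0.2472, 0.0559]
eef_rot: [3.141, 0.0, 1.783]
force: [-0.5, 0.4, -3.7]
grip_width: 0.0492
grip_force: 24.6
```

Call:
send_rows:
  motion:
    - [[0, 0, 0.05], [0, 0, 0], -1]
    - [[0, 0, 0.05], [0, 0, 0], -1]
    - [[0, 0, 0], [0, 0, 0], -1]
    - [[0, 0, 0], [0, 0, 0], -1]

```text
time_s: 10.9
ee_pos: [0.4927, -0.2471, 0.0525]
eef_rot: [3.142, 0.0, 1.783]
force: [0.5, -0.1, -3.5]
grip_width: 0.0495
grip_force: 24.6
```

Call:
send_rows:
  motion:
    - [[0, 0, 0.05], [0, 0, 0], -1]
    - [[0, 0, 0.05], [0, 0, 0], -1]
    - [[0, 0, 0], [0, 0, 0], -1]
    - [[0, 0, 0], [0, 0, 0], -1]

```text
time_s: 11.3
ee_pos: [0.4926, -0.2471, 0.0494]
eef_rot: [-3.141, -0.0, 1.783]
force: [-0.6, 0.5, -3.3]
grip_width: 0.05
grip_force: 24.6
```

Call:
send_rows:
  motion:
    - [[0, 0, 0.05], [0, 0, 0], -1]
    - [[0, 0, 0], [0, 0, 0], -1]
    - [[0, 0, 0], [0, 0, 0], -1]

```text
time_s: 11.6
ee_pos: [0.4927, -0.2472, 0.0483]
eef_rot: [3.142, 0.0, 1.783]
force: [-3.0, -0.5, 3.2]
grip_width: 0.05
grip_force: 24.7
```

The bottle is on the floor: vertical force changed from -3.3 N to +3.2 N. I'll release it and retreat upward.

Call:
send_rows:
  motion:
    - [[0, 0, 0], [0, 0, 0], 0.2]
    - [[0, 0, 0], [0, 0, 0], 0.4]
    - [[0, 0, 0], [0, 0, 0], 0.7]
    - [[0, 0, 0], [0, 0, 0], 1]
    - [[0, 0, 0], [0, 0, 0], 1]
    - [[0, 0, 0], [0, 0, 0], 1]
    - [[0, 0, 0], [0, 0, 0], 1]

```text
time_s: 12.3
ee_pos: [0.4927, -0.2471, 0.0479]
eef_rot: [3.142, 0.0, 1.783]
force: [0.9, 0.1, 0.6]
grip_width: 0.0937
grip_force: 0.0
```

Call:
send_rows:
  motion:
    - [[0, 0, -0.3], [0, 0, 0], 1]
    - [[0, 0, -0.6], [0, 0, 0], 1]
    - [[0, 0, -0.8], [0, 0, 0], 1]
    - [[0, 0, -0.9], [0, 0, 0], 1]
    - [[0, 0, -0.9], [0, 0, 0], 1]
    - [[0, 0, -0.9], [0, 0, 0], 1]
    - [[0, 0, -0.8], [0, 0, 0], 1]
    - [[0, 0, -0.5], [0, 0, 0], 1]
    - [[0, 0, 0], [0, 0, 0], 1]

```text
time_s: 13.2
ee_pos: [0.4932, -0.2474, 0.2216]
eef_rot: [3.139, 0.003, 1.783]
force: [0.5, -0.7, -0.6]
grip_width: 0.0939
grip_force: 0.0
```

Run:
```python
from station import *
from h import *
o=get_obs();print(o["ee_pos"],o["eef_rot"],o["grip_width"])
S=camera("side");Q=cloud(S)
cv2.imwrite("pics/s3.png",cv2.resize(S["pixels"][100:300,230:430,::-1],None,fx=3,fy=3))
for nm,cx,cy in(("bottle",.4917,-.2467),("jar",.453,.347)):
    m=(S["depth"]>0)&(np.hypot(Q[...,0]-cx,Q[...,1]-cy)<.038)&(Q[...,2]>.05)&(Q[...,2]<.14)
    p=Q[m];print(nm,p.min(0).round(3),p.max(0).round(3))
    for lo,hi in((.05,.07),(.11,.14)):
        s=p[(p[:,2]>lo)&(p[:,2]<hi)]
        if len(s): print((s.min(0)+s.max(0)).round(3)/2,s.max(0)[1].round(3))
```

```text
[ 0.49323548 -0.24740535  0.22160814] [3.13852363e+00 2.82070473e-03 1.78280773e+00] 0.09388013365883617
bottle [ 0.466 -0.252  0.05 ] [ 0.514 -0.213  0.13 ]
[ 0.49   -0.2255  0.06  ] -0.213
[ 0.492  -0.24    0.1205] -0.228
jar [0.431 0.329 0.05 ] [0.477 0.379 0.108]
[0.454 0.363 0.06 ] 0.377
```

View pics/s3.png

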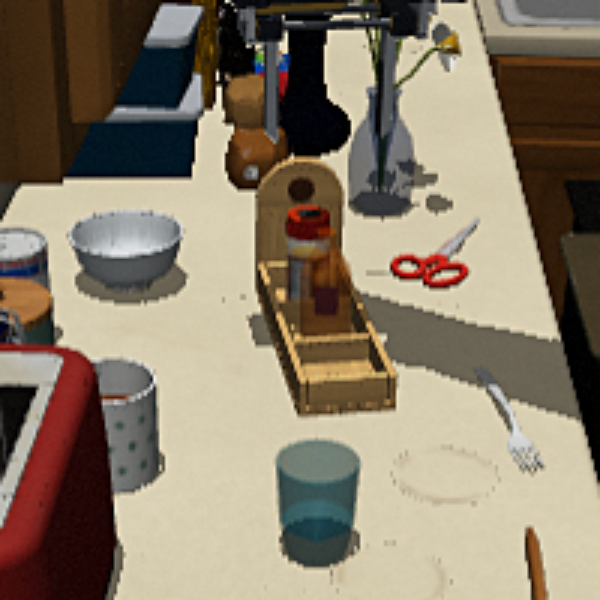

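The bottle stands upright in pocket 2, at (325,270) in the crop, and everything else is where it was. Now for the jar.

Call:
send_rows:
  motion:
    - [[0.5, 0.1, 0], [0, 0, 0], 1]
    - [[0.9, 0.13, 0], [0, 0, 0], 1]
    - [[0.9, 0.13, 0], [0, 0, 0], 1]
    - [[0.9, 0.13, 0], [0, 0, 0], 1]
    - [[0.9, 0.13, 0], [0, 0, 0], 1]
    - [[0.9, 0.13, 0], [0, 0, 0], 1]
    - [[0.9, 0.13, 0], [0, 0, 0], 1]
    - [[0.9, 0.13, 0], [0, 0, 0], 1]
    - [[0.9, 0.13, 0], [0, 0, 0], 1]
    - [[0.9, 0.13, 0], [0, 0, 0], 1]
    - [[0.9, 0.13, 0], [0, 0, 0], 1]
    - [[0.9, 0.13, 0], [0, 0, 0], 1]

```text
time_s: 14.45
ee_pos: [0.4707, 0.0694, 0.2179]
eef_rot: [-3.14, -0.0, 1.783]
force: [0.4, -0.4, 0.4]
grip_width: 0.0937
grip_force: 0.0
```

Call:
send_rows:
  motion:
    - [[0.9, 0.13, 0], [0, 0, 0], 1]
    - [[0.9, 0.13, 0], [0, 0, 0], 1]
    - [[0.9, 0.13, 0], [0, 0, 0], 1]
    - [[0.9, 0.13, 0], [0, 0, 0], 1]
    - [[0.9, 0.13, 0], [0, 0, 0], 1]
    - [[0.9, 0.13, 0], [0, 0, 0], 1]
    - [[0.9, 0.13, 0], [0, 0, 0], 1]
    - [[0.9, 0.13, 0], [0, 0, 0], 1]
    - [[0.9, 0.13, 0], [0, 0, 0], 1]
    - [[0.9, 0.13, 0], [0, 0, 0], 1]
    - [[0, 0, 0], [0, 0, 0], 1]
    - [[0, 0, 0], [0, 0, 0], 1]

```text
time_s: 15.65
ee_pos: [0.4522, 0.34, 0.2179]
eef_rot: [-3.14, 0.001, 1.784]
force: [0.4, -0.6, 0.6]
grip_width: 0.0939
grip_force: 0.0
```

Call:
send_rows:
  motion:
    - [[0.29, 0.1, 0.3], [0, 0, 0], 1]
    - [[0, 0, 0.7], [0, 0, 0], 1]
    - [[0, 0, 0.7], [0, 0, 0], 1]
    - [[0, 0, 0.7], [0, 0, 0], 1]
    - [[0, 0, 0.7], [0, 0, 0], 1]
    - [[0, 0, 0.7], [0, 0, 0], 1]
    - [[0, 0, 0.7], [0, 0, 0], 1]
    - [[0, 0, 0.7], [0, 0, 0], 1]
    - [[0, 0, 0.5], [0, 0, 0], 1]
    - [[0, 0, 0.2], [0, 0, 0], 1]
    - [[0, 0, 0], [0, 0, 0], 1]
    - [[0, 0, 0], [0, 0, 0], 1]

```text
time_s: 16.85
ee_pos: [0.4547, 0.3491, 0.0427]
eef_rot: [3.141, -0.0, 1.783]
force: [0.5, 0.2, 0.7]
grip_width: 0.0941
grip_force: 0.0
```

Call:
send_rows:
  motion:
    - [[0, 0, 0], [0, 0, 0], 0.3]
    - [[0, 0, 0], [0, 0, 0], 0.1]
    - [[0, 0, 0], [0, 0, 0], 0]
    - [[0, 0, 0], [0, 0, 0], -0.1]
    - [[0, 0, 0], [0, 0, 0], -0.3]
    - [[0, 0, 0], [0, 0, 0], -0.6]
    - [[0, 0, 0], [0, 0, 0], -1]
    - [[0, 0, 0], [0, 0, 0], -1]
    - [[0, 0, 0], [0, 0, 0], -1]
  squeeze: 20

```text
time_s: 17.75
ee_pos: [0.4543, 0.3489, 0.042]
eef_rot: [3.142, -0.0, 1.783]
force: [-0.3, -0.6, -0.1]
grip_width: 0.0444
grip_force: 20.0
```

Run:
```python
from station import *
from h import *
o=get_obs();print(o["ee_pos"],o["eef_rot"],o["grip_width"],o["grip_force"])
S=camera("side")
cv2.imwrite("pics/s4.png",cv2.resize(S["pixels"][200:420,280:480,::-1],None,fx=2.5,fy=2.5))
```

```text
[0.45431765 0.34890947 0.04195861] [ 3.14152210e+00 -2.51123107e-05  1.78276799e+00] 0.04442706630978229 20.00120218639495
```

View pics/s4.png

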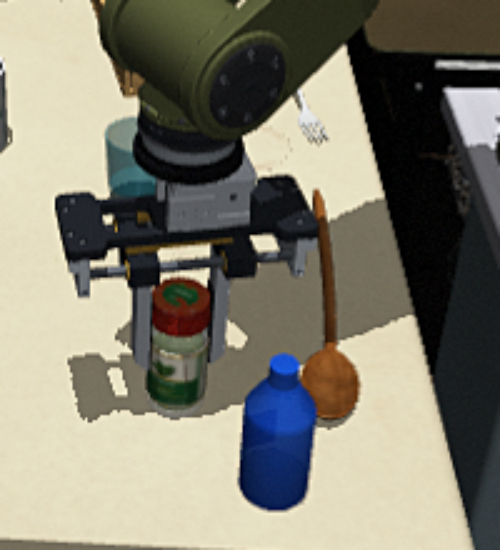

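The jar is upright between the fingers, with its cap at (182,300), and the blue bottle is untouched. I'll lift it and carry it to pocket 3.

Call:
send_rows:
  motion:
    - [[0, 0, -0.2], [0, 0, 0], -1]
    - [[0, 0, -0.4], [0, 0, 0], -1]
    - [[0, 0, -0.6], [0, 0, 0], -1]
    - [[0, 0, -0.8], [0, 0, 0], -1]
    - [[0, 0, -0.8], [0, 0, 0], -1]
    - [[0, 0, -0.8], [0, 0, 0], -1]
    - [[0, 0, -0.8], [0, 0, 0], -1]
    - [[0, 0, -0.8], [0, 0, 0], -1]
    - [[0, 0, -0.5], [0, 0, 0], -1]
    - [[0, 0, -0.3], [0, 0, 0], -1]
    - [[0, 0, 0], [0, 0, 0], -1]

```text
time_s: 18.9
ee_pos: [0.4545, 0.3491, 0.2235]
eef_rot: [3.139, -0.001, 1.783]
force: [-0.2, -0.6, -1.0]
grip_width: 0.0443
grip_force: 20.0
```

Call:
send_rows:
  motion:
    - [[-0.4, -0.1, 0], [0, 0, 0], -1]
    - [[-0.8, -0.14, 0], [0, 0, 0], -1]
    - [[-0.8, -0.14, 0], [0, 0, 0], -1]
    - [[-0.8, -0.14, 0], [0, 0, 0], -1]
    - [[-0.8, -0.14, 0], [0, 0, 0], -1]
    - [[-0.8, -0.14, 0], [0, 0, 0], -1]
    - [[-0.8, -0.14, 0], [0, 0, 0], -1]
    - [[-0.8, -0.14, 0], [0, 0, 0], -1]
    - [[-0.8, -0.14, 0], [0, 0, 0], -1]
    - [[-0.8, -0.14, 0], [0, 0, 0], -1]
    - [[-0.8, -0.14, 0], [0, 0, 0], -1]
    - [[-0.8, -0.14, 0], [0, 0, 0], -1]

```text
time_s: 20.1
ee_pos: [0.4634, 0.0671, 0.221]
eef_rot: [-3.14, -0.0, 1.783]
force: [0.1, -0.7, -0.8]
grip_width: 0.0444
grip_force: 20.0
```

Call:
send_rows:
  motion:
    - [[-0.8, -0.14, 0], [0, 0, 0], -1]
    - [[-0.8, -0.14, 0], [0, 0, 0], -1]
    - [[-0.8, -0.14, 0], [0, 0, 0], -1]
    - [[-0.8, -0.14, 0], [0, 0, 0], -1]
    - [[-0.8, -0.14, 0], [0, 0, 0], -1]
    - [[-0.8, -0.14, 0], [0, 0, 0], -1]
    - [[-0.8, -0.14, 0], [0, 0, 0], -1]
    - [[-0.8, -0.14, 0], [0, 0, 0], -1]
    - [[-0.8, -0.14, 0], [0, 0, 0], -1]
    - [[-0.4, -0.1, 0], [0, 0, 0], -1]
    - [[0, 0, 0], [0, 0, 0], -1]
    - [[0, 0, 0], [0, 0, 0], -1]

```text
time_s: 21.3
ee_pos: [0.472, -0.1623, 0.2216]
eef_rot: [-3.141, -0.001, 1.782]
force: [-0.2, 0.9, -0.7]
grip_width: 0.0443
grip_force: 20.0
```

Run:
```python
from station import *
from h import *
o=get_obs();e=o["ee_pos"];print(e,o["eef_rot"],o["grip_width"],o["grip_force"],o["force"])
S=camera("side");Q=cloud(S)
m=(S["depth"]>0)&(abs(Q[...,0]-e[0])<.0185)&(abs(Q[...,1]-e[1])<.06)&(Q[...,2]>.1)&(Q[...,2]<.3)
for z in np.arange(.16,.3,.01):
    p=Q[m&(abs(Q[...,2]-z)<.005)]
    if len(p): print(round(z,3),len(p),p[:,0].min().round(4),p[:,0].max().round(4),"ymax",p[:,1].max().round(4))
```

```text
[ 0.47198897 -0.16227142  0.22157723] [-3.14106212e+00 -6.11901325e-04  1.78249012e+00] 0.04432207984427616 20.001097932108678 [-0.24732677  0.93829377 -0.7320991 ]
0.18 31 0.4546 0.489 ymax -0.1338
0.19 47 0.4548 0.4893 ymax -0.1326
0.2 51 0.4553 0.4897 ymax -0.1309
0.21 53 0.4535 0.4899 ymax -0.1314
0.22 50 0.4537 0.4902 ymax -0.1309
0.23 57 0.4541 0.4905 ymax -0.1325
0.24 54 0.4544 0.4881 ymax -0.1303
0.25 55 0.455 0.4885 ymax -0.1348
0.26 49 0.4553 0.4888 ymax -0.133
0.27 53 0.4535 0.4891 ymax -0.1315
0.28 112 0.4536 0.4897 ymax -0.1301
0.29 9 0.4564 0.4819 ymax -0.1367
```

Call:
send_rows:
  motion:
    - [[-0.16, 0.03, 0.4], [0, 0, 0], -1]
    - [[0, 0, 0.8], [0, 0, 0], -1]
    - [[0, 0, 0.8], [0, 0, 0], -1]
    - [[0, 0, 0.8], [0, 0, 0], -1]
    - [[0, 0, 0.8], [0, 0, 0], -1]
    - [[0, 0, 0.6], [0, 0, 0], -1]
    - [[0, 0, 0.4], [0, 0, 0], -1]
    - [[0, 0, 0.4], [0, 0, 0], -1]
    - [[0, 0, 0.3], [0, 0, 0], -1]
    - [[0, 0, 0.2], [0, 0, 0], -1]
    - [[0, 0, 0], [0, 0, 0], -1]
    - [[0, 0, 0], [0, 0, 0], -1]

```text
time_s: 22.55
ee_pos: [0.4745, -0.1674, 0.0573]
eef_rot: [3.141, 0.0, 1.783]
force: [-0.6, 0.5, 0.3]
grip_width: 0.0442
grip_force: 20.0
```

Call:
send_rows:
  motion:
    - [[0, 0, 0.05], [0, 0, 0], -1]
    - [[0, 0, 0.05], [0, 0, 0], -1]
    - [[0, 0, 0], [0, 0, 0], -1]
    - [[0, 0, 0], [0, 0, 0], -1]

```text
time_s: 22.95
ee_pos: [0.4743, -0.1673, 0.054]
eef_rot: [3.142, 0.0, 1.783]
force: [0.2, 0.8, -1.3]
grip_width: 0.0441
grip_force: 20.0
```

Call:
send_rows:
  motion:
    - [[0, 0, 0.05], [0, 0, 0], -1]
    - [[0, 0, 0.05], [0, 0, 0], -1]
    - [[0, 0, 0], [0, 0, 0], -1]
    - [[0, 0, 0], [0, 0, 0], -1]

```text
time_s: 23.35
ee_pos: [0.4742, -0.1672, 0.0509]
eef_rot: [-3.141, -0.0, 1.783]
force: [0.1, -0.1, -1.0]
grip_width: 0.0443
grip_force: 20.0
```

Call:
send_rows:
  motion:
    - [[0, 0, 0.05], [0, 0, 0], -1]
    - [[0, 0, 0], [0, 0, 0], -1]
    - [[0, 0, 0], [0, 0, 0], -1]

```text
time_s: 23.65
ee_pos: [0.4745, -0.1674, 0.0499]
eef_rot: [3.141, 0.0, 1.783]
force: [-1.2, 0.8, 5.2]
grip_width: 0.0445
grip_force: 20.0
```

The jar has touched down (+5.2 N). I'll release it and rise.

Call:
send_rows:
  motion:
    - [[0, 0, 0], [0, 0, 0], 0.1]
    - [[0, 0, 0], [0, 0, 0], 0.3]
    - [[0, 0, 0], [0, 0, 0], 0.6]
    - [[0, 0, 0], [0, 0, 0], 1]
    - [[0, 0, 0], [0, 0, 0], 1]
    - [[0, 0, 0], [0, 0, 0], 1]
    - [[0, 0, 0], [0, 0, 0], 1]

```text
time_s: 24.35
ee_pos: [0.4742, -0.1673, 0.0494]
eef_rot: [3.142, 0.0, 1.783]
force: [0.9, 0.4, 0.8]
grip_width: 0.0933
grip_force: 0.0
```

Call:
send_rows:
  motion:
    - [[0, 0, -0.3], [0, 0, 0], 1]
    - [[0, 0, -0.6], [0, 0, 0], 1]
    - [[0, 0, -0.8], [0, 0, 0], 1]
    - [[0, 0, -0.9], [0, 0, 0], 1]
    - [[0, 0, -0.9], [0, 0, 0], 1]
    - [[0, 0, -0.9], [0, 0, 0], 1]
    - [[0, 0, -0.8], [0, 0, 0], 1]
    - [[0, 0, -0.5], [0, 0, 0], 1]
    - [[0, 0, 0], [0, 0, 0], 1]
    - [[0, 0, 0], [0, 0, 0], 1]

```text
time_s: 25.35
ee_pos: [0.4741, -0.1672, 0.2202]
eef_rot: [-3.142, -0.0, 1.783]
force: [-0.6, -0.5, -0.1]
grip_width: 0.0939
grip_force: 0.0
```

Run:
```python
from station import *
from h import *
print(get_obs()["ee_pos"])
S=camera("side")
cv2.imwrite("pics/s5.png",cv2.resize(S["pixels"][100:300,230:430,::-1],None,fx=3,fy=3))
```

```text
[ 0.47405295 -0.16716971  0.22021677]
```

View pics/s5.png

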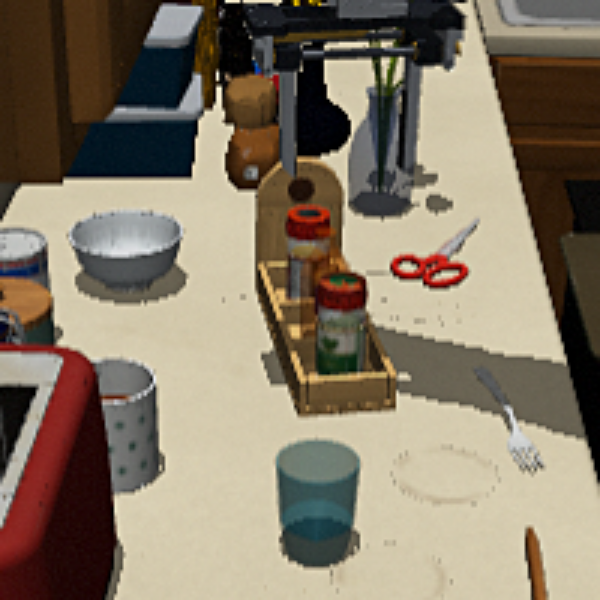

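The jar stands upright in pocket 3, at (341,325) in the crop. The bottle is behind it in pocket 2, the first jar is still in pocket 1, and nothing else has moved.

```bash
python3 -c "
from station import *
print(hand_in())"
```

```text
the job is handed in; nothing more can be done
None
```

I placed the bottle upright in pocket 2, then the worktop jar upright in pocket 3, and handed the job in at about 25 s of the 61 s; the camera showed nothing else moved, but the hand-in returned no verdict.

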